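Put the glazed lids on their jars

ROBOT

A 7-joint arm with a two-finger parallel gripper is mounted at the origin on the work surface. World frame = base frame: x ahead of the robot, y to its left, z up, the work surface at z = 0. Lengths are in m, angles in rad, forces in N, time in s.
With the tool pointing down it reaches from about 0.425 to 0.95 m from the base axis. Payload 4.7 kg.
Tool frame: the origin (TCP) lies at the centre of the arm's flange, where the gripper is bolted on; the fingertips stand 173 mm ahead of it and the grasp point (between the pads) lies 155 mm ahead of it (arm.hold_point_z is the distance from the TCP to the grasp point, in m); z points along the fingers, y is the line along which they close (so a half turn about z gives the same grasp; the last joint's range is limited). The gripper opens to 85 mm and grips with 20 to 120 N. Pads are 22 mm wide; open, the fingers measure 114 mm over their backs; the gripper's body (76 mm by 85 mm) begins 54 mm behind the grasp point. The pads swing forward as they close: fully open they stand 13 mm farther back than shut.
Start: joints at [-1.216, 0.469, -0.049, 1.532, 0.024, 1.141, -0.082], TCP at [0.253, 0.626, 0.405] pointing down, gripper open.
Joint ranges: [-2.59, 2.59], [-0.33, 1.99], [-1.39, 1.29], [0.1, 2.45], [-1.04, 4.18], [0.21, 1.99], [-2.66, 2.66]. Speed limits (rad/s): [2.57, 2.57, 3.14, 3.14, 3.14, 3.14, 3.14].

INTERFACE

Orientations are given as [roll, pitch, yaw] about the fixed x, y, z axes, in that order (R = Rz(yaw) Ry(pitch) Rx(roll)).
In Python, from bench import arm, solver, optics, nets, get_time, get_joints, get_qvel, get_joint_efforts, get_tool_pos, get_tool_rot, get_ft_force, get_ft_torque, get_opening, get_grasp_force gives the robot as it stands. Calls block until the motion is done:
- arm.move_ptp(position, orientation): joint-space move of the TCP to a pose.
- arm.line_to(position, rot=None, max_speed=0.15, stop_force=None): straight line of the TCP; rot=None keeps the orientation; max_speed is the mean speed in m/s. With stop_force (N) it stops when the force on the tool has changed by that much, and returns True; else False.
- arm.move_j(angles): joint-space move.
- arm.release() and arm.gripper_close(): open the fingers fully, or close them until they stop; the grip force is fixed at half the most.
- arm.hold(seconds).
- solver.solve_ik(position, orientation): joint angles nearest the present ones, or None.
- optics.grab_frame(name): name is "scene" or "top"; returns a dict with "frame" (384x512x3 uint8, red, green, blue), "fx", "fy", "cx", "cy" (pixels), "R" (3x3) and "t" (3): a world point X has camera coordinates R X + t. Camera axes: x right, y down, z forward; pixel columns grow to the right and rows downward; lengths in m; the calibration is good to about 2 mm. A picture is of the moment at which its call begins. There is no depth.
A pose or a line that the arm cannot do raises arm.IKError and nothing moves.
- arm.sign_off(): hands the job in; it is judged then, once.
Trained networks look in the newest picture that a camera, given by its name, has taken for a name from the list of things; names that differ only in an ending like _2 or _b are one class to them, and where a whole thing is asked for, a point or a joint stands for the part that bears it (a point fixed in the world has none). Each returns a list of dicts, best first, with "confidence" (0 to 1); they miss things now and then, are a little off and sometimes report something else, mostly with a low value. They report only what shows in the picture. A call takes as long as a camera call. They do not tell look-alikes from the thing itself.
- nets.look_for(camera, query): "box" ([centre column, centre row, width, height] in pixels, round what is visible of it).
- nets.place_of(camera, query): "point" ([column, row] in pixels: a listed point, or the origin of a listed thing).
Readings, each from a call of its own:
- get_time(): time.
- get_joints(): joint angles.
- get_qvel(): joint speeds.
- get_joint_efforts(): joint torques, N m.
- get_tool_pos(): TCP position.
- get_tool_rot(): TCP orientation.
- get_ft_force(): force on the tool from outside, world axes, zero at the start.
- get_ft_torque(): the same for the moment, N m.
- get_opening(): finger opening in m.
- get_grasp_force(): force on a finger pad.
Only numpy, scipy, OpenCV 4.12 (cv2) and the standard library are available. Lean on these libraries where they do the work, as an engineer would, in place of code of your own. Each camera call takes 0.05 s, during which the arm holds its last target. There are 200 camera calls.

TASK

Put each of the four lids on the open jar of the same glaze colour (blue, yellow, red, white), seated flat and knob up with its plug down in the mouth, leaving every jar standing where it is. Set the lids down gently rather than dropping them, and do not disturb the grey unfired vase.

Things in the scene. Friction and masses are not known exactly. Their poses are not given: they have to be found in the camera images.
- lid_blue: Loose round stoneware lid, deep cobalt-blue glaze, about 0.15 kg, right way up on the bench. Origin: centre of its underside, z up. From the bottom: brown unglazed plug 54 mm across, z = 0 to 10 mm, foot chamfered; disc 88 mm across, z = 10 to 18 mm; straight upright cylindrical knob 26 mm across, z = 18 to 42 mm, to pinch from above.
- lid_yellow: Loose round stoneware lid, mustard-yellow glaze, about 0.15 kg, right way up on the bench. Origin: centre of its underside, z up. From the bottom: brown unglazed plug 54 mm across, z = 0 to 10 mm, foot chamfered; disc 88 mm across, z = 10 to 18 mm; straight upright cylindrical knob 26 mm across, z = 18 to 42 mm, to pinch from above.
- lid_red: Loose round stoneware lid, dark oxblood-red glaze, about 0.15 kg, right way up on the bench. Origin: centre of its underside, z up. From the bottom: brown unglazed plug 54 mm across, z = 0 to 10 mm, foot chamfered; disc 88 mm across, z = 10 to 18 mm; straight upright cylindrical knob 26 mm across, z = 18 to 42 mm, to pinch from above.
- lid_white: Loose round stoneware lid, white glaze, about 0.15 kg, right way up on the bench. Origin: centre of its underside, z up. From the bottom: brown unglazed plug 54 mm across, z = 0 to 10 mm, foot chamfered; disc 88 mm across, z = 10 to 18 mm; straight upright cylindrical knob 26 mm across, z = 18 to 42 mm, to pinch from above.
- jar_blue: Loose open round stoneware jar, deep cobalt-blue glaze, about 0.4 kg, upright on the bench. Origin: centre of its underside, z up. 86 mm across, 62 mm tall, wall 8 mm, mouth 70 mm across, brown inner floor 8 mm up. A lid's plug enters with 8 mm of play all round, its disc resting on the rim: the seated lid's origin is 52 mm above the jar's.
- jar_yellow: Loose open round stoneware jar, mustard-yellow glaze, about 0.4 kg, upright on the bench. Origin: centre of its underside, z up. 86 mm across, 62 mm tall, wall 8 mm, mouth 70 mm across, brown inner floor 8 mm up. A lid's plug enters with 8 mm of play all round, its disc resting on the rim: the seated lid's origin is 52 mm above the jar's.
- jar_red: Loose open round stoneware jar, dark oxblood-red glaze, about 0.4 kg, upright on the bench. Origin: centre of its underside, z up. 86 mm across, 62 mm tall, wall 8 mm, mouth 70 mm across, brown inner floor 8 mm up. A lid's plug enters with 8 mm of play all round, its disc resting on the rim: the seated lid's origin is 52 mm above the jar's.
- jar_white: Loose open round stoneware jar, white glaze, about 0.4 kg, upright on the bench. Origin: centre of its underside, z up. 86 mm across, 62 mm tall, wall 8 mm, mouth 70 mm across, brown inner floor 8 mm up. A lid's plug enters with 8 mm of play all round, its disc resting on the rim: the seated lid's origin is 52 mm above the jar's.
- vase: Loose little grey unfired clay vase, open-topped, standing upright among the jars and lids: 78 mm tall, 64 mm widest diameter, about 0.15 kg. Origin: centre of its underside, z up. Not to be disturbed.
There are look-alikes about, which are no part of the job. What is shaped like the lid_white but turquoise is not meant.

How it is judged:
By the outcome, as a careful person would: the job done as asked, in the order asked, and still so for the second after the job is handed in, with the robot touching nothing.
It also fails if it takes over 104 s, if anything falls off the work surface, if the arm or the gripper's body presses on something with over 40 N, if the wrist force passes 120 N, or if a joint passes its speed limit or range.

## Working session

There is one attempt and no reset: what is moved stays moved. The work goes in short steps, each a Python script; the robot and the scene stay as the last script left them, time stands still between calls to the robot, and variables do not carry over. Pictures are saved under pics/ and viewed, at most 14 in all, crops included, and the job is handed in when it is done.

```bash
mkdir -p pics; ls; python3 - <<'E'
from bench import *
import cv2,numpy as np
for n in("scene","top"):
    f=optics.grab_frame(n); cv2.imwrite(f"pics/{n}0.png",cv2.resize(f["frame"][:,:,::-1],(800,600),interpolation=cv2.INTER_CUBIC))
    print(n,f["fx"],f["cx"],f["cy"],(-f["R"].T@f["t"]).round(3),f["R"].round(3).tolist())
    for q in ["lid_blue","lid_yellow","lid_red","lid_white","jar_blue","jar_yellow","jar_red","jar_white","vase"]:
        print(q,[([round(float(v)) for v in d["point"]],round(d["confidence"],2)) for d in nets.place_of(n,q)])
print(get_time(), get_tool_rot())
E
```

```text
pics
scene 485.7364149729519 262.4653125177301 189.60364688250675 [ 1.602 -0.104  1.201] [[0.111, 0.994, 0.004], [0.712, -0.076, -0.698], [-0.694, 0.08, -0.716]]
lid_blue [([173, 188], 0.94)]
lid_yellow [([222, 198], 0.75)]
lid_red [([336, 171], 0.73)]
lid_white [([360, 199], 0.81), ([381, 228], 0.66), ([387, 176], 0.6)]
jar_blue [([265, 213], 0.74), ([292, 192], 0.62), ([225, 239], 0.38)]
jar_yellow [([226, 240], 0.77), ([226, 196], 0.63), ([266, 214], 0.34)]
jar_red [([308, 227], 0.57), ([174, 186], 0.47), ([220, 197], 0.27)]
jar_white [([144, 217], 0.69)]
vase [([261, 214], 0.92)]
top 412.82082180311664 251.20332393102177 190.276149808924 [0.349 0.035 1.107] [[-0.005, -1.0, -0.006], [-0.987, 0.006, -0.158], [0.158, 0.005, -0.987]]
lid_blue [([370, 244], 0.79)]
lid_yellow [([306, 218], 0.67)]
lid_red [([151, 243], 0.69)]
lid_white [([88, 227], 0.98), ([133, 193], 0.89), ([126, 151], 0.68)]
jar_blue [([223, 215], 0.77)]
jar_yellow [([303, 148], 0.63)]
jar_red [([212, 159], 0.76)]
jar_white [([399, 193], 0.89)]
vase [([261, 177], 0.83)]
1.0 [ 3.14152071e+00 -6.96088947e-05  2.75779464e+00]
```

View pics/scene0.png

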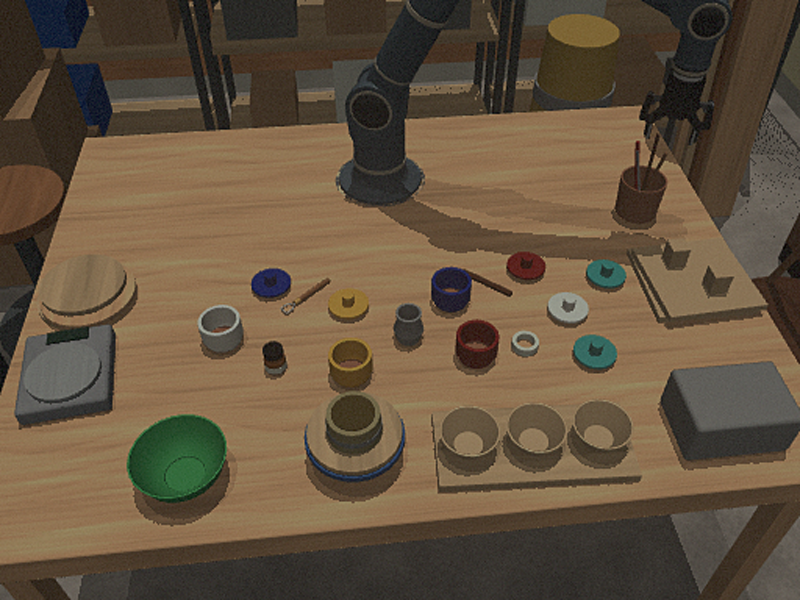

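View pics/top0.png

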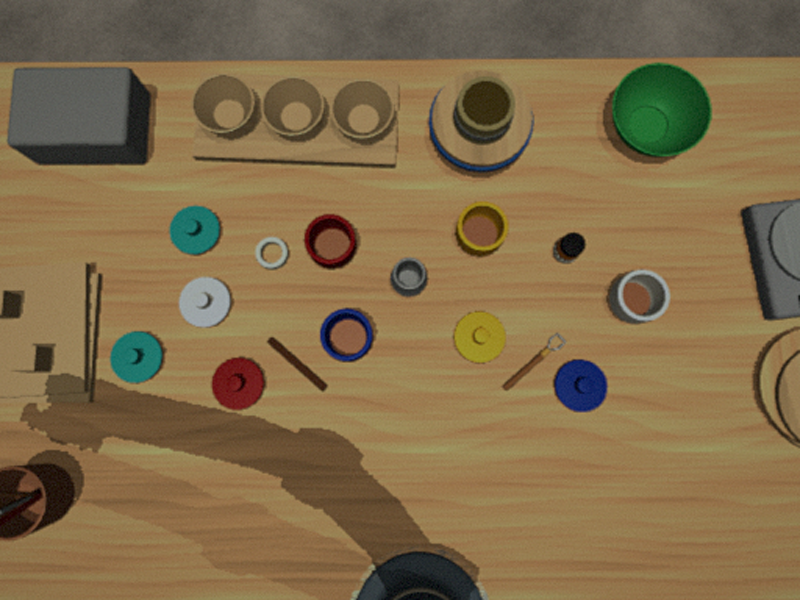

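The top view (800x600) shows lids at blue (581,385), yellow (480,337), red (238,383) and white (205,302). The jars are at blue (347,335), yellow (482,228), red (330,241) and white (641,296), with the vase at (408,275).

Things that could be mistaken for a target:
- **lid_white:** turquoise lids at (195,230) and (136,357), and a white ring at (271,252).
- **Jars:** the olive jar at (485,105) and the tan bowls at about (225–360,105).
- **lid_white choice:** I take (205,302), since it is the only lid with white glaze.

Next I localise by fitting silhouettes in both views and check with an overlay crop.

```bash
cat > loc.py <<'E'
from bench import *
import cv2,numpy as np
from scipy.optimize import least_squares
a=np.linspace(0,2*np.pi,48,endpoint=False)
ring=lambda r,z:np.c_[r*np.cos(a),r*np.sin(a),np.full(48,z)]
MODEL=dict(lid=np.r_[ring(.044,.010),ring(.044,.018),ring(.013,.042)],jar=np.r_[ring(.043,0),ring(.043,.062)],
           vase=np.r_[ring(.032,.03),ring(.022,.078)])
def proj(f,X):
    c=X@f["R"].T+f["t"]; return np.c_[f["fx"]*c[:,0]/c[:,2]+f["cx"],f["fy"]*c[:,1]/c[:,2]+f["cy"]]
def ray(f,p,z):
    d=f["R"].T@np.array([(p[0]-f["cx"])/f["fx"],(p[1]-f["cy"])/f["fy"],1]);o=-f["R"].T@f["t"]
    return (o+d*(z-o[2])/d[2])[:2]
def hull(P): return cv2.convexHull(np.float32(P).reshape(-1,1,2))
def cen(h): m=cv2.moments(h); return np.array([m["m10"],m["m01"]])/m["m00"]
def mask(f,col):
    h,s,v=cv2.split(cv2.cvtColor(cv2.GaussianBlur(f["frame"],(3,3),0),cv2.COLOR_RGB2HSV))
    m={"blue":(h>108)&(h<135)&(s>90),"yellow":(h>20)&(h<32)&(s>150),
       "red":((h<7)|(h>170))&(s>120),"white":(s<60)&(v>75)}[col]
    return cv2.morphologyEx(m.astype(np.uint8),cv2.MORPH_CLOSE,np.ones((3,3)))
def blob(f,col,p):
    n,L,st,_=cv2.connectedComponentsWithStats(mask(f,col))
    ys,xs=np.nonzero(L); i=np.argmin((xs-p[0])**2+(ys-p[1])**2+1e6*(st[L[ys,xs],4]<60))
    return cv2.convexHull(np.argwhere(L==L[ys[i],xs[i]])[:,::-1].astype(np.float32).reshape(-1,1,2))
def locate(frames,kind,col,xy0,z=0):
    bl=[blob(f,col,proj(f,np.array([[*xy0,z+.015]]))[0]) for f in frames]
    cs=[cen(b) for b in bl]
    H=lambda f,xy:hull(proj(f,MODEL[kind]+[*xy,z]))
    r=least_squares(lambda xy:np.concatenate([cen(H(f,xy))-c for f,c in zip(frames,cs)]),xy0,x_scale=.01,diff_step=1e-3)
    hs=[H(f,r.x) for f in frames]
    ar=[cv2.contourArea(b)/cv2.contourArea(h) for b,h in zip(bl,hs)]
    return r.x,np.round(r.fun,1),np.round(ar,2),hs
E
cat > m1.py <<'E'
from loc import *
import json
F=[optics.grab_frame(n) for n in("top","scene")]
P={"lid_blue":(370,244),"lid_yellow":(306,218),"lid_red":(151,243),"lid_white":(132,193),
"jar_blue":(223,215),"jar_yellow":(305,148),"jar_red":(212,157),"jar_white":(406,192)}
out={};V=[cv2.resize(f["frame"][:,:,::-1],None,fx=3,fy=3,interpolation=cv2.INTER_CUBIC) for f in F]
for k,p in P.items():
    kind,col=k.split("_"); x,r,ar,hs=locate(F,kind,col,ray(F[0],p,.02)); out[k]=x.tolist(); print(k,x.round(4),r,ar,round(np.hypot(*x),3))
    for v,h in zip(V,hs): cv2.polylines(v,[np.int32(h*3+1)],True,(0,255,0),1)
v=[nets.place_of(n,"vase")[0]["point"] for n in("top","scene")]
vr=[ray(f,p,0) for f,p in zip(F,v)]; print("vase",vr); out["vase"]=np.mean(vr,0).tolist()
for vv,f in zip(V,F): cv2.polylines(vv,[np.int32(hull(proj(f,MODEL["vase"]+[*out["vase"],0]))*3+1)],True,(255,0,255),1)
json.dump(out,open("pos.json","w"))
A=V[0][380:800,200:1330];B=V[1][440:740,340:1250]
w=800;s=lambda I:cv2.resize(I,(w,int(I.shape[0]*w/I.shape[1])),interpolation=cv2.INTER_AREA)
cv2.imwrite("pics/ov.png",np.vstack([s(A),s(B)]))
E
python3 m1.py
```

```text
lid_blue [ 0.3742 -0.2741] [ 0.3 -0.1  0.4 -0.2] [0.88 0.77] 0.464loc.py:14: RuntimeWarning: invalid value encountered in divide
  def cen(h): m=cv2.moments(h); return np.array([m["m10"],m["m01"]])/m["m00"]
Traceback (most recent call last):
  File "m1.py", line 8, in <module>
    kind,col=k.split("_"); x,r,ar,hs=locate(F,kind,col,ray(F[0],p,.02)); out[k]=x.tolist(); print(k,x.round(4),r,ar,round(np.hypot(*x),3))
                                     ~~~~~~^^^^^^^^^^^^^^^^^^^^^^^^^^^^
  File "loc.py", line 28, in locate
    r=least_squares(lambda xy:np.concatenate([cen(H(f,xy))-c for f,c in zip(frames,cs)]),xy0,x_scale=.01,diff_step=1e-3)
ValueError: Residuals are not finite in the initial point.
```

```bash
python3 - <<'E'
from loc import *
F=[optics.grab_frame(n) for n in("top","scene")]
P={"lid_blue":(370,249),"lid_yellow":(312,216),"lid_red":(151,250),"lid_white":(132,199),
"jar_yellow":(305,160),"jar_red":(212,166),"jar_white":(422,192),"table":(330,190)}
S={"lid_blue":(165,182),"lid_yellow":(215,195),"lid_red":(328,170),"lid_white":(358,201),"jar_yellow":(225,241),"jar_red":(305,227),"jar_white":(140,217),"table":(190,210)}
for f,Q in zip(F,(P,S)):
    h=cv2.cvtColor(cv2.GaussianBlur(f["frame"],(3,3),0),cv2.COLOR_RGB2HSV)
    for k,(u,v) in Q.items(): print(k,np.median(h[v-1:v+2,u-1:u+2].reshape(-1,3),0),end=' ')
    t=h[260:300,170:300].reshape(-1,3); print("table",np.percentile(t,[2,50,98],axis=0).tolist())
E
```

```text
lid_blue [114. 212.  70.] lid_yellow [ 25. 198. 156.] lid_red [  0. 198. 100.] lid_white [ 96.  15. 167.] jar_yellow [ 23. 214.  92.] jar_red [  3. 189. 109.] jar_white [24. 35. 63.] table [ 18. 123. 154.] table [[15.0, 103.0, 96.0], [19.0, 119.0, 155.0], [24.0, 135.0, 157.0]]
lid_blue [119. 141.  83.] lid_yellow [ 20. 161. 146.] lid_red [  2. 180.  88.] lid_white [ 36.  18. 153.] jar_yellow [ 18. 161.  82.] jar_red [  7. 144.  53.] jar_white [22. 35. 82.] table [ 16. 110. 146.] table [[15.0, 38.0, 55.0], [17.0, 99.0, 137.0], [109.0, 128.0, 148.0]]
```

```bash
sed -i 's/(h>108)&(h<135)&(s>90)/(h>102)\&(h<140)\&(s>75)/; s/(h>20)&(h<32)&(s>150)/(h>14)\&(h<32)\&(s>142)/; s/((h<7)|(h>170))&(s>120)/((h<11)|(h>165))\&(s>125)/; s/(s<60)&(v>75)/(s<65)\&(v>45)/' loc.py; python3 m1.py
```

```text
lid_blue [ 0.3739 -0.2739] [ 0.2 -0.   0.3  0. ] [0.88 0.81] 0.464
lid_yellow [ 0.4563 -0.1064] [ 0.2 -0.   0.2 -0.1] [1.   0.87] 0.469
lid_red [0.3803 0.302 ] [0.1 0.1 0.1 0.2] [0.94 0.91] 0.486
lid_white [0.5192 0.3634] [0.2 0.1 0.2 0. ] [0.97 0.91] 0.634
jar_blue [0.4567 0.1177] [0.  0.7 0.1 1.2] [0.88 0.75] 0.472
jar_yellow [ 0.6386 -0.1116] [0.  0.8 0.1 1.1] [0.95 0.85] 0.648
jar_red [0.6179 0.1463] [0.  0.9 0.2 1.4] [0.88 0.86] 0.635
jar_white [ 0.5195 -0.374 ] [-0.2  0.7 -0.2  1.1] [0.87 0.85] 0.64
vase [array([0.55718341, 0.01639327]), array([0.55849021, 0.01975995])]
```

View pics/ov.png

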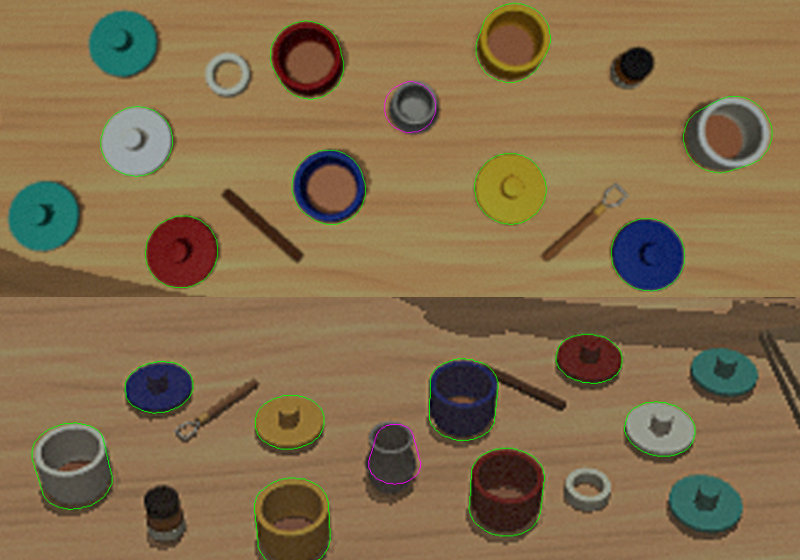

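The overlay confirms the choices: the green outlines sit on the four lids and jars, the turquoise lids and the white ring are left out, and the vase is at about (0.558, 0.018). I check reachability next.

```bash
python3 - <<'E'
from loc import *
import json
P=json.load(open("pos.json")); q0=np.array(get_joints()); lo=np.array([-2.59,-.33,-1.39,.1,-1.04,.21,-2.66]);hi=np.array([2.59,1.99,1.29,2.45,4.18,1.99,2.66])
f=optics.grab_frame("scene"); o=-f["R"].T@f["t"]
b=ray(f,(408,140),0); print("cup base",b)
for p in((422,88),(406,92)):
    e=ray(f,p,0); k=(b[0]-o[0])/(e[0]-o[0]); print("pencil z~",o[2]*(1-k))
for k,(x,y) in P.items():
    if k=="vase":continue
    z=.197 if k[:3]=="lid" else .25; best=[]
    for yaw in np.arange(-3.1,3.2,.2618):
        qs=[solver.solve_ik([x,y,zz],[np.pi,0,yaw]) for zz in(z,.36)]
        if any(q is None for q in qs):continue
        q=np.array(qs[0]); best.append((np.abs(np.array(qs[1])-q0)[1:].max(),min((q-lo).min(),(hi-q).min()),yaw,q))
    best.sort(key=lambda t:t[0])
    for t in best[:2]: print(k,len(best),np.round(t[:3],2),t[3].round(2))
E
```

```text
cup base [0.23239145 0.61659958]
pencil z~ 0.23590512549718778
pencil z~ 0.2232217168452566
lid_blue 25 [ 0.97  0.21 -0.22] [-0.15  0.62  0.91  2.23 -0.83  0.67 -0.42]
lid_blue 25 [0.97 0.21 0.83] [-0.15  0.62  0.91  2.23 -0.83  0.67  0.62]
lid_yellow 25 [0.79 0.23 1.87] [-0.42  0.55  0.71  2.22 -0.65  0.6   1.09]
lid_yellow 25 [0.82 0.23 1.61] [-0.43  0.55  0.73  2.22 -0.67  0.6   0.84]
lid_red 25 [0.49 0.3  2.66] [-0.78  0.47  0.03  2.15 -0.02  0.53  0.35]
lid_red 25 [0.5 0.3 2.4] [-0.82  0.47  0.07  2.15 -0.07  0.53  0.13]
lid_white 25 [0.21 0.5  2.14] [-0.76  0.64  0.12  1.8  -0.11  0.71 -0.02]
lid_white 25 [0.26 0.5  1.87] [-0.79  0.64  0.16  1.81 -0.15  0.71 -0.25]
jar_blue 25 [0.53 0.29 2.14] [-0.57  0.36  0.27  2.16 -0.16  0.64  0.38]
jar_blue 25 [0.54 0.29 1.87] [-0.6   0.36  0.31  2.16 -0.18  0.64  0.15]
jar_yellow 25 [0.67 0.64 1.61] [-0.25  0.63  0.52  1.76 -0.4   0.85  0.49]
jar_yellow 25 [0.69 0.6  1.35] [-0.28  0.64  0.56  1.76 -0.44  0.86  0.26]
jar_red 25 [0.43 0.61 1.87] [-0.54  0.58  0.34  1.79 -0.26  0.82  0.23]
jar_red 25 [0.48 0.61 1.61] [-0.58  0.59  0.39  1.79 -0.3   0.82 -0.  ]
jar_white 25 [0.81 0.47 1.35] [ 0.06  0.68  0.73  1.79 -0.57  0.89  0.83]
jar_white 25 [0.82 0.47 1.09] [ 0.06  0.68  0.73  1.79 -0.57  0.89  0.57]
```

The pencil cup sits under the start pose with tips at about 0.23 m, so I lift straight up first. Then I do the blue lid on its own and check it.

```bash
cat > pnp.py <<'E'
from loc import *
import json
P=json.load(open("pos.json"))
UP,GR=.36,.198
ori=lambda p:[np.pi,0,1.75+np.arctan2(p[1],p[0])]
def T(s): print(f"  {s}: t={get_time():.1f} z={get_tool_pos()[2]:.4f} open={get_opening():.4f} grip={get_grasp_force():.0f} F={np.round(get_ft_force(),1)}")
def pick(c):
    p=P["lid_"+c]
    arm.move_ptp([*p,UP],ori(p)); arm.line_to([*p,GR],max_speed=.12,stop_force=8); T("down")
    arm.gripper_close(); T("closed")
    arm.line_to([*p,GR+.02],max_speed=.05); arm.line_to([*p,UP],max_speed=.15); T("lifted")
    return .018<get_opening()<.034
def place(c):
    p=P["jar_"+c]; g=GR+.052
    arm.move_ptp([*p,UP],ori(p)); arm.line_to([*p,g+.006],max_speed=.1)
    print("  stop",arm.line_to([*p,g-.004],max_speed=.02,stop_force=3)); T("set")
    arm.release(); T("released"); arm.line_to([*p,UP],max_speed=.15)
E
python3 - <<'E'
from pnp import *
x=list(get_tool_pos()); arm.line_to([x[0],x[1],.5],max_speed=.15)
print(get_time()); ok=pick("blue"); print(ok)
f=optics.grab_frame("scene"); cv2.imwrite("pics/b1.png",f["frame"][100:260,80:400,::-1].repeat(2,0).repeat(2,1))
E
```

```text
2.2333
  down: t=6.9 z=0.1985 open=0.0854 grip=0 F=[-0.1 -0.1 -0.9]
  closed: t=7.5 z=0.1984 open=0.0239 grip=59 F=[-1.   0.2  5. ]
  lifted: t=9.2 z=0.3592 open=0.0234 grip=59 F=[ 0.3 -0.  -1. ]
True
```

View pics/b1.png

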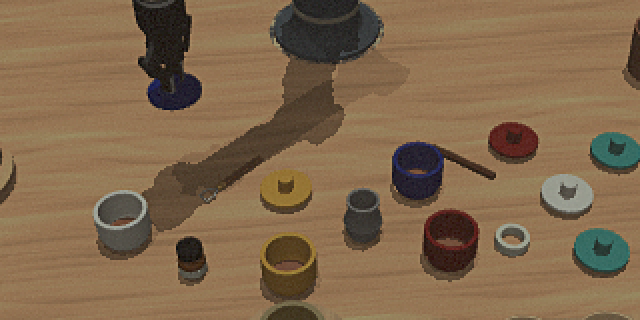

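The blue lid is held and level at (175,90) in the crop; the rest of the scene has not moved. I place it now.

```bash
python3 - <<'E'
from pnp import *
place("blue"); 
p=P["lid_yellow"]; arm.move_ptp([*p,UP],ori(p))
f=optics.grab_frame("scene"); cv2.imwrite("pics/b2.png",cv2.resize(f["frame"][130:280,180:380,::-1],None,fx=4,fy=4,interpolation=cv2.INTER_CUBIC)); print(get_time())
E
```

```text
stop True
  set: t=12.3 z=0.2504 open=0.0239 grip=59 F=[-1.1  0.6  5.1]
  released: t=12.9 z=0.2499 open=0.0851 grip=0 F=[-0.6  0.1 -0.5]
14.7417
```

View pics/b2.png

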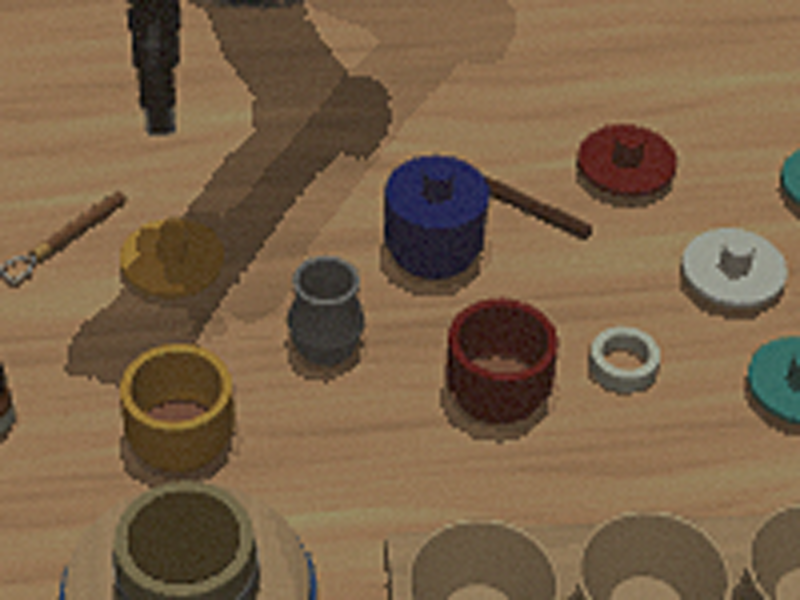

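The blue lid sits flat and centred on the blue jar at (437,190), and contact came at the expected height. The vase at (327,310) is untouched. I do the remaining three the same way, stopping if a grasp fails.

```bash
python3 - <<'E'
from pnp import *
for c in("yellow","red","white"):
    print(c)
    if not pick(c): print("BAD GRASP"); break
    place(c)
x=get_tool_pos(); print(get_time(),x)
arm.move_ptp([.40,-.25,.45],[np.pi,0,1.2])
V=[optics.grab_frame(n)["frame"][:,:,::-1] for n in("top","scene")]
s=lambda I:cv2.resize(I,(800,int(I.shape[0]*800/I.shape[1])),interpolation=cv2.INTER_CUBIC)
cv2.imwrite("pics/end.png",np.vstack([s(V[0][125:275,65:455]),s(V[1][155:275,115:405])])[:600]); print(get_time())
E
```

```text
yellow
  down: t=16.5 z=0.1985 open=0.0855 grip=0 F=[ 0.7 -0.5 -0.2]
  closed: t=17.1 z=0.1984 open=0.0236 grip=59 F=[-1.1  0.1  5.7]
  lifted: t=18.7 z=0.3592 open=0.0240 grip=59 F=[-0.2 -0.2 -2.3]
  stop True
  set: t=21.1 z=0.2505 open=0.0236 grip=59 F=[-0.9  0.4  2.9]
  released: t=21.7 z=0.2493 open=0.0855 grip=0 F=[0.8 0.2 0.3]
red
  down: t=25.9 z=0.1985 open=0.0854 grip=0 F=[ 0.5 -0.1  0. ]
  closed: t=26.4 z=0.1984 open=0.0235 grip=59 F=[-1.4 -0.8  6.1]
  lifted: t=28.1 z=0.3592 open=0.0237 grip=59 F=[ 0.1 -0.5 -2. ]
  stop True
  set: t=30.8 z=0.2505 open=0.0238 grip=59 F=[-0.2  0.2  4. ]
  released: t=31.4 z=0.2494 open=0.0855 grip=0 F=[-0.  -1.2  0.1]
white
  down: t=34.7 z=0.1988 open=0.0855 grip=0 F=[ 0.6 -0.2  0.4]
  closed: t=35.3 z=0.1984 open=0.0240 grip=59 F=[ 0.1 -0.1  3.5]
  lifted: t=37.0 z=0.3589 open=0.0238 grip=59 F=[-0.7  0.6 -2. ]
  stop True
  set: t=41.1 z=0.2504 open=0.0238 grip=59 F=[-0.2  1.2  5.1]
  released: t=41.8 z=0.2493 open=0.0855 grip=0 F=[-0.3  0.7  0.2]
42.65 [ 0.51944639 -0.37356592  0.3590402 ]
43.55
```

View pics/end.png

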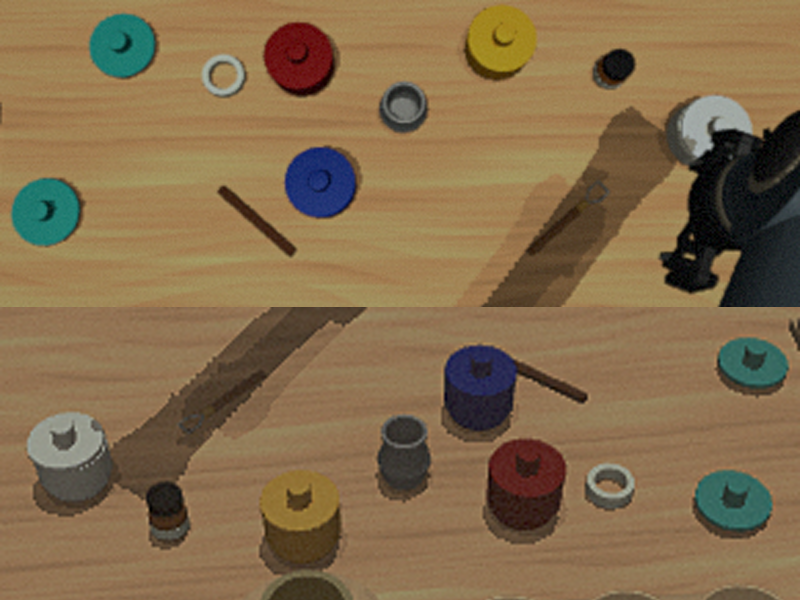

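The scene view shows all four lids flat and centred on their matching jars: white (68,440), yellow (300,500), red (527,465) and blue (480,370). The vase at (404,455) stands as it was, and the robot is clear of everything, so I hand in.

```bash
python3 -c "
from bench import *
print(arm.sign_off())"
```

```text
the job is handed in; nothing more can be done
None
```

All four lids are seated flat and knob up on the jars of the same colour, with the vase and jars where they were in the last pictures, and the job was handed in at about 44 s of the 104 s allowed.

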